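Sort two T-bar screws by thread hand

ROBOT

A 7-joint arm with a two-finger parallel gripper is mounted at the origin on a cart in front of the work surface, level with it; the furniture and walls round the work are solid. World frame = base frame: x ahead of the robot, y to its left, z up, the work surface at z = 0. Lengths are in m, angles in rad, forces in N, time in s.
With the tool pointing down it reaches from about 0.35 to 0.9 m from the base axis. Payload 19.9 kg.
Tool frame: the origin (TCP) lies between the finger pads; the fingertips stand 19 mm ahead of it and the grasp point (between the pads) is the TCP; z points along the fingers, y is the direction in which the jaws open and shut (so a half turn about z gives the same grasp; the last joint's range is limited). The gripper opens to 94 mm and grips with 3 to 60 N. Pads are 16 mm wide; open, the fingers measure 119 mm over their backs; the gripper's body (75 mm by 177 mm) begins 78 mm behind the grasp point.
Start: joints at [-1.387, 0.417, -0.01, 1.614, 0.005, 1.111, -0.053], TCP at [0.139, 0.609, 0.224] pointing down, gripper open.
Joint ranges: [-2.81, 2.81], [-0.39, 2.02], [-1.27, 1.25], [0.06, 2.57], [-1.19, 4.33], [0.19, 2], [-2.82, 2.82]. Speed limits (rad/s): [1.89, 1.89, 2.39, 2.39, 3.01, 3.01, 3.01].

INTERFACE

Orientations are given as a 3x3 rotation matrix whose columns are the frame's x, y, z axes.
In Python, from rig import robot gives the robot as it stands. Calls block until the motion is done:
- robot.move_ptp(position, orientation): joint-space move of the TCP to a pose.
- robot.move_linear(position, velocity=0.15, frame=None, threshold=None): straight line of the TCP; frame=None keeps the orientation; velocity is the mean speed in m/s. With threshold (N) it stops when the force on the tool has changed by that much, and returns True; else False.
- robot.goto_joints(angles): joint-space move.
- robot.gripper_to(opening): finger opening in m; the grip force is fixed at half the most; returns when the fingers have stopped.
- robot.pause(seconds).
- robot.ik(position, orientation): joint angles nearest the present ones, or None.
- robot.get_state(): the state.
- robot.grab_frame(name): name is "scene" or "top" or "wrist"; returns the picture (480x640x3 uint8, red, green, blue); there is no depth.
- robot.camera_info(name): a dict with "fx", "fy", "cx", "cy" (pixels), "rvec" (rotation vector, rad) and "tvec" (3), from world to camera coordinates, as OpenCV has them. Camera axes: x right, y down, z forward; pixel columns grow to the right and rows downward; lengths in m; the calibration is good to about 2 mm. A picture is of the moment at which its call begins: read the wrist's pose just before it. camera_info takes no time and is no camera call; for the wrist camera it gives the pose at the moment of the call.
A pose or a line that the arm cannot do raises robot.PlanningError and nothing moves.
- robot.sign_off(): hands the job in, once; it reports no verdict.
The state is a dict: "time": time; "qpos": joint angles; "joint_vel": joint speeds; "effort": joint torques, N m; "ee_pos": TCP position; "tool_rot": TCP orientation; "force": force on the tool from outside, world axes, zero at the start; "moment": the same for the moment, N m; "opening": finger opening in m.
Only numpy, scipy, OpenCV 4.12 (cv2) and the standard library are available. Lean on these libraries where they do the work, as an engineer would, in place of code of your own. Each camera call takes 0.05 s, during which the arm holds its last target. There are 200 camera calls.

TASK

Two T-bar screws stand part-way out of their steel test nuts in the sorting tray; find out the thread hand of each by trying its T-bar one way or the other, and run each screw fully home, until its collar is flush on its nut. Slide each nut along its own track, without lifting it out, hard up against the end of the tray: a left-hand screw at the left end, a right-hand screw at the right end, as seen from the robot. Leave the other things where they are.

Things in the scene. Friction and masses are not known exactly. Their poses are not given: they have to be found in the camera images.
- tray: Fixed tray, 195 (x) x 310 (y) x 24 mm high, steel floor 12 mm thick, wooden walls 9-10 mm thick. Origin under its centre; +y is its left end seen from the robot. Two tracks along y, centre lines at x = -60 and +60 mm, each 57 mm wide, 290 mm long inside: a nut hard against an end has its centre at y = +118 (left) or -118 mm (right). A well between the tracks holds a cork and a needle tool.
- block_a: Test nut: loose plain steel block 54 x 54 x 34 mm high, about 0.64 kg with its screw, standing in either track (the two nuts may change places). Origin at the centre of its underside, on the tray floor; z up. Pushing it along its track takes about 3 to 10 N; push it low, or it may tip.
- block_b: The other test nut, the same size and look.
- tbar_a (a point): Centre of the T-bar of block_a's screw, on the vertical centre line of the block. Steel rod 10 mm thick with 13 mm balls at its ends, 87 mm long in all, lying along this frame's x; z up. Below it a 19 mm hub to 8 mm down, a neck, and a collar 27 mm across, 6 mm thick. Home, the collar lies on the block and this point is 60 mm above the block's origin; it starts 4.5 to 7.5 mm higher.
- tbar_b (a point): The same point of block_b's screw, alike but for its thread hand. Both: lead 24 mm a turn (3.8 mm a radian), about 0.03 N m friction, stays where left; solid stops at home and 2.9 rad (11 mm) above. A right-hand screw goes down when turned clockwise seen from above, a left-hand one when turned anticlockwise. Neither hand is told: try them.
- cork_a: Bystander: cork 41 mm across, 26 mm high, loose in the well of the tray, near its left end. Origin under its centre.
- scriber: Bystander: thin needle tool with a wooden handle, 105 mm long, 12 mm thick, loose in the well of the tray along its y, near its right end. Origin under its middle.
- solder_spool: Bystander: small grey spool 42 mm across, 22 mm high, loose on the bench behind the tray. Origin under its centre.
- film_can: Bystander: black can 33 mm across, 54 mm high, loose on the bench behind the tray. Origin under its centre.
- flux_jar: Bystander: jar 45 mm across, 46 mm high, loose on the bench behind the tray. Origin under its centre.
Things that resemble listed ones, but are neither listed nor needed, are in the scene too. Leave any red look-alike of the block_a alone. What is shaped like the block_b but purple is not meant.

How it is judged:
At the end, for the whole second after the job is handed in: Both screws are home (collar within 1.2 mm of its nut); the nut with the left-hand screw stands within 6 mm of the left end wall of its track, the nut with the right-hand screw within 6 mm of the right end wall; both nuts flat on the tray floor and at rest (z of tbar_a in the frame of block_a below 0.0612 m and z of tbar_b in the frame of block_b below 0.0612 m and y of block_a in the frame of tray above 0.112 m and y of block_b in the frame of tray below -0.112 m and height (world z) of each of block_a, block_b below 0.016 m and angle between each of block_a, block_b's own z axis and vertical below 0.1 rad and linear speed of each of block_a, block_b below 0.01 m/s); the robot touches nothing.
It fails at once if a nut is lifted or tipped out of its track (height (world z) of any of block_a, block_b above 0.026 m or angle between any of block_a, block_b's own z axis and vertical above 0.5 rad).
It fails at once if one of the other loose things is moved by more than 25 mm (distance of any of cork_a, scriber, solder_spool, film_can, flux_jar from where it was at the start of the episode above 0.025 m).
It also fails if it takes over 72 s, if anything falls off the work surface, if the arm or the gripper's body presses on something with over 40 N, if the wrist force passes 120 N, or if a joint passes its speed limit or range.

## Working session

There is one attempt and no reset: what is moved stays moved. The work goes in short steps, each a Python script; the robot and the scene stay as the last script left them, time stands still between calls to the robot, and variables do not carry over. Pictures are saved under pics/ and viewed, about 8 in all and at most 12, crops included, and the job is handed in when it is done.

```bash
mkdir -p pics; ls; python3 - <<'E'
from rig import robot
import cv2,numpy as np
for n in("top","scene"):
    f=robot.grab_frame(n);cv2.imwrite(f"pics/{n}0.png",f[:,:,::-1]);c=robot.camera_info(n);print(n,c)
s=robot.get_state();print(s['time'],s['ee_pos'],s['tool_rot'],s['opening'])
E
```

```text
pics
top {'fx': 438.42908517732997, 'fy': 438.42908517732997, 'cx': 317.2268069243448, 'cy': 238.23933899504314, 'rvec': array([ 2.20294845, -2.14724412,  0.08444935]), 'tvec': array([-0.06947747,  0.52306994,  0.99341313])}
scene {'fx': 622.7071628908665, 'fy': 622.7071628908665, 'cx': 320.7033635951936, 'cy': 232.95863791162031, 'rvec': array([ 0.39874756, -2.78748823,  1.09957904]), 'tvec': array([0.47660692, 0.17831012, 1.0897567 ])}
0.1 [0.13925812 0.60897484 0.22388631] [[-9.74851497e-01  2.22855426e-01 -1.34537428e-04]
 [ 2.22855438e-01  9.74850889e-01 -1.09474331e-03]
 [-1.12815555e-04 -1.09719455e-03 -9.99999392e-01]] 0.09385656323431536
```

View pics/top0.png

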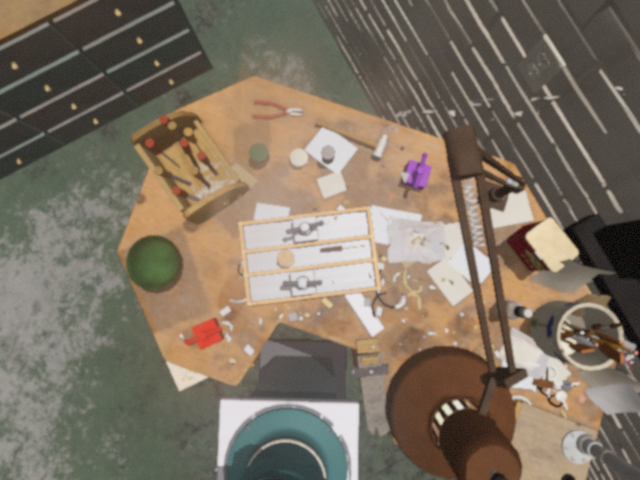

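View pics/scene0.png

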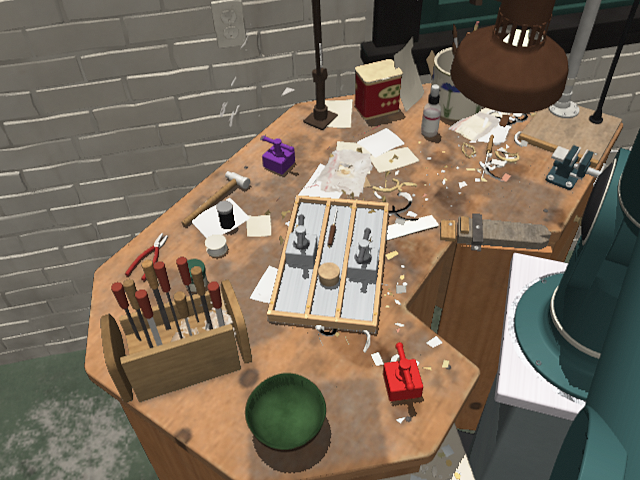

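The top view shows the tray with corners near (239,222), (371,208), (381,291) and (246,305), and the nuts near (304,229) and (302,283). The red and purple look-alikes are well outside it, at (206,333) and (417,172). The lamp is to the right.

```bash
cat > h.py <<'E'
from rig import robot
import cv2,numpy as np
def cast(c,uv,z):
    R=cv2.Rodrigues(np.array(c['rvec']))[0];o=-R.T@np.array(c['tvec'])
    d=R.T@np.array([(uv[0]-c['cx'])/c['fx'],(uv[1]-c['cy'])/c['fy'],1.])
    return o+d*(z-o[2])/d[2]
def proj(c,p):
    K=np.array([[c['fx'],0,c['cx']],[0,c['fy'],c['cy']],[0,0,1.]])
    return cv2.projectPoints(np.array(p,float).reshape(-1,1,3),np.array(c['rvec']),np.array(c['tvec']),K,None)[0].reshape(-1,2)
def R(a):  # tool down, jaw (tool y) direction at world angle a
    y=np.array([np.cos(a),np.sin(a),0]);z=np.array([0,0,-1.]);return np.column_stack([np.cross(y,z),y,z])
def snap(name,file):
    c=robot.camera_info(name);f=robot.grab_frame(name);cv2.imwrite(f"pics/{file}.png",f[:,:,::-1]);return c,f
E
python3 - <<'E'
from h import *
c=robot.camera_info("top")
P=np.array([cast(c,u,.024) for u in [(239,222),(371,208),(381,291),(246,305)]]);print(P,P.mean(0))
for u in[(304,229),(302,283)]:print(cast(c,u,.065))
w=robot.camera_info("wrist");Rw=cv2.Rodrigues(w['rvec'])[0];o=-Rw.T@w['tvec'];s=robot.get_state()
T=np.array(s['tool_rot']);print('cam in tool',T.T@(o-s['ee_pos']),T.T@Rw.T,w['fx'])
t=P.mean(0)
for a in np.arange(-np.pi,np.pi,np.pi/6):
    q=robot.ik([t[0],t[1],.35],R(a));print(round(a,2),None if q is None else np.round(q,2))
E
```

```text
[[ 0.55769219  0.12635336  0.024     ]
 [ 0.59813007 -0.17911873  0.024     ]
 [ 0.40721046 -0.20492733  0.024     ]
 [ 0.36743347  0.10256282  0.024     ]] [ 0.48261655 -0.03878247  0.024     ]
[ 0.54088513 -0.02648805  0.065     ]
[ 0.42147378 -0.02547826  0.065     ]
cam in tool [ 0.0795475   0.00046044 -0.16017317] [[ 3.51361266e-04 -9.62251600e-01 -2.72161230e-01]
 [ 9.99999906e-01  2.69268754e-04  3.38979006e-04]
 [-2.52898575e-04 -2.72161324e-01  9.62251604e-01]] 383.64840817060906
-3.14 None
-2.62 [-0.99  0.08  1.07  1.8  -0.07  1.3  -2.51]
-2.09 [-0.99  0.08  1.07  1.8  -0.07  1.3  -1.99]
-1.57 [-0.92  0.07  1.    1.8  -0.06  1.3  -1.48]
-1.05 [-0.9   0.07  0.97  1.8  -0.06  1.3  -0.96]
-0.52 [-0.87  0.07  0.94  1.8  -0.06  1.3  -0.44]
-0.0 [-0.84  0.07  0.91  1.8  -0.05  1.3   0.08]
0.52 [-0.82  0.06  0.89  1.8  -0.05  1.3   0.6 ]
1.05 [-0.82  0.06  0.89  1.8  -0.05  1.3   1.13]
1.57 [-0.81  0.06  0.87  1.8  -0.05  1.3   1.65]
2.09 [-0.77  0.06  0.83  1.8  -0.05  1.3   2.17]
2.62 [-0.72  0.06  0.78  1.8  -0.04  1.3   2.69]
```

```bash
python3 - <<'E'
from h import *
robot.move_ptp([.482,-.055,.24],R(.13))
c,f=snap("wrist","w0");s=robot.get_state();print(s['time'],np.round(s['qpos'],2),s['force'])
import json;json.dump({k:np.array(v).tolist() for k,v in c.items()},open('w0.json','w'))
# lamp shade triangulation
A=robot.camera_info("top");B=robot.camera_info("scene")
def ray(c,u):
    a=cast(c,u,0);b=cast(c,u,.5);return a,(b-a)/np.linalg.norm(b-a)
a,d=ray(A,(450,405));b,e=ray(B,(510,65))
t=np.linalg.lstsq(np.column_stack([d,-e]),b-a,rcond=None)[0];print('shade',a+t[0]*d,b+t[1]*e)
E
```

```text
2.7917 [-0.77  0.21  0.93  1.96 -0.2   1.07  0.38] [0.6785065  0.05555621 0.47777371]
shade [ 0.24386536 -0.27137369  0.33182245] [ 0.23401081 -0.27291926  0.33502628]
```

View pics/w0.png

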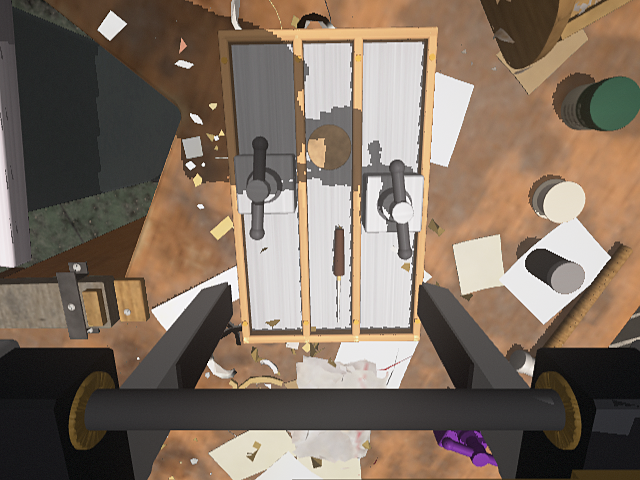

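The wrist view shows the near nut's bar with its balls at (260,145) and (257,233). The far nut's bar balls are at (397,167) and (405,253). Both bars lie roughly along the tracks. The tray's outer corners are at (220,31), (438,27), (417,341) and (243,342).

```bash
python3 - <<'E'
from h import *
import json;c=json.load(open('w0.json'))
P=np.array([cast(c,u,.024) for u in[(220,31),(438,27),(417,341),(243,342)]]);m=P.mean(0)
y=(P[0]+P[1]-P[2]-P[3]);yaw=np.arctan2(-y[0],y[1]);print(P,m,yaw)
x=np.array([np.cos(yaw),np.sin(yaw)]);yy=np.array([-x[1],x[0]])
for n,u,v in[('near',(260,145),(257,233)),('far',(397,167),(405,253))]:
    a,b=cast(c,u,.078),cast(c,v,.078);mid=(a+b)/2;d=a-b
    print(n,mid,'len',np.linalg.norm(d),'ang',np.arctan2(d[1],d[0]),'tray',(mid-m)[:2]@x,(mid-m)[:2]@yy)
for u in[(237,155),(295,155),(297,212),(239,213),(368,175),(423,177),(420,231),(364,230)]:
    p=cast(c,u,.046);print(u,np.round(p,4),(p-m)[:2]@x,(p-m)[:2]@yy)
E
```

```text
[[ 0.36880526  0.10139419  0.024     ]
 [ 0.55833512  0.12975809  0.024     ]
 [ 0.60057467 -0.17557556  0.024     ]
 [ 0.41161892 -0.20177688  0.024     ]] [ 0.48483349 -0.03655004  0.024     ] 0.13887440030509776
near [ 0.42247844 -0.02547717  0.078     ] len 0.07387678535632598 ang 1.621981514753814 tray -0.060221927689714766 0.019597979669448
far [ 0.54439234 -0.02730167  0.078     ] len 0.07495755343806224 ang 1.847597336893958 tray 0.0602656823712636 0.0009146903065740173
(237, 155) [ 0.3958 -0.0013  0.046 ] -0.08331025986346162 0.04723416873702278
(295, 155) [0.4475 0.0056 0.046 ] -0.03115671435570242 0.0468672401453223
(297, 212) [ 0.4551 -0.0459  0.046 ] -0.030735062465154808 -0.005143131091420295
(239, 213) [ 0.4014 -0.054   0.046 ] -0.08508605085035854 -0.0057037752334324005
(368, 175) [ 0.5155 -0.0034  0.046 ] 0.03492694061811254 0.028623129998273465
(423, 177) [0.5656 0.0015 0.046 ] 0.08521772937175295 0.026461479336889172
(420, 231) [ 0.5729 -0.0488  0.046 ] 0.08554859876238431 -0.02427665383545472
(364, 230) [ 0.5201 -0.0548  0.046 ] 0.03235682911570964 -0.02291720305590651
```

```bash
cat >> h.py <<'E'
def st(tag=''):
    s=robot.get_state();print(tag,'t%.1f'%s['time'],'F',np.round(s['force'],1),'M',np.round(s['moment'],2),'p',np.round(s['ee_pos'],4),'op %.4f'%s['opening'],'q7 %.2f'%s['qpos'][6]);return s
E
python3 - <<'E'
from h import *
robot.gripper_to(.05)
p=np.array([.4225,-.0255,.0875]);a=.051
robot.move_ptp(p+[0,0,.05],R(a)); st('above')
print(robot.move_linear(p,.1,threshold=12)); st('down')
robot.gripper_to(0); st('grip')
for k in(.1,.2,.3):
    r=robot.move_linear(p,.02,R(a-k),threshold=15); st(f'cw{k} {r}')
    if r:break
E
```

```text
above t4.2 F [ 0.5  0.2 -0.3] M [-0.1  -0.02 -0.01] p [ 0.4229 -0.0255  0.1378] op 0.0501 q7 0.32
False
down t4.8 F [ 0.   0.2 -0.2] M [-0.11  0.04 -0.03] p [ 0.4231 -0.0258  0.0881] op 0.0496 q7 0.44
grip t5.4 F [-2.1  1.4  4.8] M [0.04 0.56 0.04] p [ 0.4225 -0.0254  0.0876] op 0.0180 q7 0.44
cw0.1 False t5.7 F [-4.8  0.6 14.9] M [ 0.07  1.26 -0.  ] p [ 0.4225 -0.0254  0.0878] op 0.0181 q7 0.36
cw0.2 False t5.9 F [-6.6  1.7 23.7] M [0.14 1.9  0.08] p [ 0.4226 -0.0254  0.088 ] op 0.0180 q7 0.27
cw0.3 False t6.2 F [-9.6  2.2 33.1] M [0.25 2.52 0.08] p [ 0.4227 -0.0255  0.0882] op 0.0179 q7 0.19
```

Turning clockwise pushes the gripper up, so the near screw is left-hand. I'll run it down anticlockwise.

```bash
cat >> h.py <<'E'
def helix(p,a,sgn,kmax,k0=0.,step=.2):
    k=k0
    while k<kmax-1e-6:
        k=min(k+step,kmax)
        r=robot.move_linear(p+[0,0,-.00382*k],.02,R(a+sgn*k),threshold=18); s=st(f'k{k:.2f} {r}')
        if r or abs(s['moment'][2])>.22: break
    return k
E
python3 - <<'E'
from h import *
p=np.array([.4225,-.0255,.0875]);a=.051
robot.move_linear(p,.03,R(a)); st('back')
helix(p,a,1,2.1)
E
```

```text
back t6.6 F [-2.4  1.4  7.1] M [0.21 0.64 0.01] p [ 0.4224 -0.0255  0.0875] op 0.0184 q7 0.44
k0.20 False t7.0 F [-3.5  1.4  7.7] M [0.23 0.76 0.08] p [ 0.4225 -0.0255  0.0868] op 0.0181 q7 0.61
k0.40 False t7.3 F [-1.6  1.7  7.5] M [0.24 0.76 0.06] p [ 0.4224 -0.0255  0.086 ] op 0.0183 q7 0.78
k0.60 False t7.7 F [-2.2  1.4  7.6] M [0.29 0.76 0.08] p [ 0.4224 -0.0255  0.0852] op 0.0183 q7 0.95
k0.80 False t8.0 F [-3.2  1.6  8.2] M [0.24 0.72 0.04] p [ 0.4225 -0.0255  0.0845] op 0.0184 q7 1.12
k1.00 False t8.4 F [-2.4  1.5  9. ] M [0.33 0.76 0.06] p [ 0.4224 -0.0255  0.0837] op 0.0185 q7 1.30
k1.20 False t8.7 F [-2.   0.5  7.6] M [0.27 0.77 0.07] p [ 0.4225 -0.0255  0.0829] op 0.0182 q7 1.47
k1.40 False t9.1 F [-2.9  1.3  8.9] M [0.33 0.73 0.05] p [ 0.4224 -0.0254  0.0821] op 0.0180 q7 1.65
k1.60 False t9.4 F [-4.   1.7  8.8] M [0.37 0.79 0.07] p [ 0.4224 -0.0254  0.0814] op 0.0181 q7 1.83
k1.80 False t9.8 F [-1.7  1.7 13.5] M [ 0.64  0.63 -0.31] p [ 0.423  -0.0254  0.081 ] op 0.0181 q7 2.01
```

Home stop reached: Mz jumps at k≈1.75. Next is the far screw.

```bash
python3 - <<'E'
from h import *
robot.gripper_to(.05)
s=st(); robot.move_linear(np.array(s['ee_pos'])+[0,0,.05],.15)
p=np.array([.5444,-.0273,.0875]);a=.277
robot.move_ptp(p+[0,0,.05],R(a))
print(robot.move_linear(p,.1,threshold=12)); st('down')
robot.gripper_to(0); s0=st('grip')
for k in(.1,.2):
    r=robot.move_linear(p,.02,R(a-k),threshold=15); s=st(f'cw{k} {r}')
d=s['force'][2]-s0['force'][2]
print('dFz',d)
if d<-2.5: helix(p,a,-1,2.1,k0=.2)
E
```

```text
t10.4 F [ 0.1 -0.3 -1.2] M [ 0.07  0.03 -0.01] p [ 0.4225 -0.0255  0.0806] op 0.0500 q7 2.01
False
down t12.9 F [0.4 0.  0.4] M [-0.1   0.04  0.02] p [ 0.5445 -0.0275  0.0877] op 0.0497 q7 0.63
grip t13.5 F [-3.4 -0.6  4.7] M [-0.15  0.78  0.03] p [ 0.5442 -0.0274  0.0876] op 0.0181 q7 0.63
cw0.1 False t13.7 F [-1.4  0.5 -0. ] M [ 0.13  0.3  -0.01] p [ 0.5444 -0.0271  0.0874] op 0.0181 q7 0.55
cw0.2 False t14.0 F [-1.5  0.5 -4.1] M [ 0.1   0.19 -0.02] p [ 0.5442 -0.0272  0.0873] op 0.0183 q7 0.46
dFz -8.808943454801902
k0.40 False t14.3 F [-5.7  1.   6.1] M [ 0.2   1.21 -0.05] p [ 0.5443 -0.0272  0.0862] op 0.0181 q7 0.30
k0.60 False t14.7 F [-4.8  1.1  7.7] M [ 0.23  1.24 -0.04] p [ 0.5443 -0.0272  0.0855] op 0.0181 q7 0.13
k0.80 False t15.0 F [-4.9  1.7  7.5] M [ 0.22  1.26 -0.05] p [ 0.5443 -0.0272  0.0847] op 0.0180 q7 -0.03
k1.00 False t15.4 F [-5.3  0.9  8.1] M [ 0.25  1.29 -0.04] p [ 0.5443 -0.0272  0.0839] op 0.0184 q7 -0.20
k1.20 False t15.7 F [-5.6  1.6  9.2] M [ 0.24  1.29 -0.1 ] p [ 0.5443 -0.0273  0.0832] op 0.0182 q7 -0.36
k1.40 False t16.1 F [-5.9  1.8  8.3] M [ 0.24  1.28 -0.07] p [ 0.5443 -0.0273  0.0824] op 0.0180 q7 -0.52
k1.60 False t16.4 F [-5.4  0.7  8.9] M [ 0.25  1.38 -0.05] p [ 0.5443 -0.0273  0.0816] op 0.0182 q7 -0.69
k1.80 False t16.8 F [-5.6  2.3 11.6] M [0.34 1.55 0.23] p [ 0.5443 -0.0273  0.0809] op 0.0184 q7 -0.85
```

The far screw is right-hand and home. Now I'll push both nuts low with nearly closed fingers: far one right, near one left.

```bash
python3 - <<'E'
from h import *
yaw=.139;C=np.array([.4848,-.0366])
x=np.array([np.cos(yaw),np.sin(yaw)]);y=np.array([-x[1],x[0]])
T=lambda u,v,z:np.append(C+u*x+v*y,z)
robot.gripper_to(.05)
s=robot.get_state(); robot.move_linear(np.array(s['ee_pos'])+[0,0,.06],.15)
for u,v0,v1 in[(.060,.049,-.087),(-.060,-.027,.087)]:
    robot.move_ptp(T(u,v0,.13),R(yaw)); robot.gripper_to(.015)
    r=robot.move_linear(T(u,v0,.041),.1,threshold=10); st(f'down {r}')
    if r: break
    sg=np.sign(v1-v0)
    r=robot.move_linear(T(u,v1,.041),.06,threshold=22); s=st(f'push {r}')
    print('tray y of nut',(np.array(s['ee_pos'])[:2]-C)@y+sg*.035)
    e=(np.array(s['ee_pos'])[:2]-C)@y
    robot.move_linear(T(u,e-sg*.015,.041),.1); robot.move_linear(T(u,e-sg*.015,.14),.15)
robot.move_ptp([.482,-.055,.26],R(yaw))
c,f=snap("wrist","w1");st()
import json;json.dump({k:np.array(v).tolist() for k,v in c.items()},open('w1.json','w'))
E
```

```text
down False t21.0 F [ 0.   0.1 -0.3] M [-0.1   0.09  0.01] p [0.5378 0.0202 0.0415] op 0.0152 q7 0.49
push True t23.0 F [-0.3  1.9  1.2] M [ 0.39 -0.01  0.04] p [ 0.5553 -0.109   0.0407] op 0.0151 q7 0.72
tray y of nut -0.116503238211244
down False t25.9 F [-0.1  0.6 -0.5] M [-0.04  0.02  0.04] p [ 0.4294 -0.0717  0.0414] op 0.0153 q7 0.69
push True t27.6 F [ 0.4 -5.6  4.3] M [-1.19  0.05  0.1 ] p [0.4135 0.0347 0.041 ] op 0.0150 q7 0.43
tray y of nut 0.1155185601939388
 t29.4 F [-0.1  0.5  0.1] M [-0.06  0.05  0.04] p [ 0.4813 -0.0545  0.2587] op 0.0151 q7 0.36
```

View pics/w1.png

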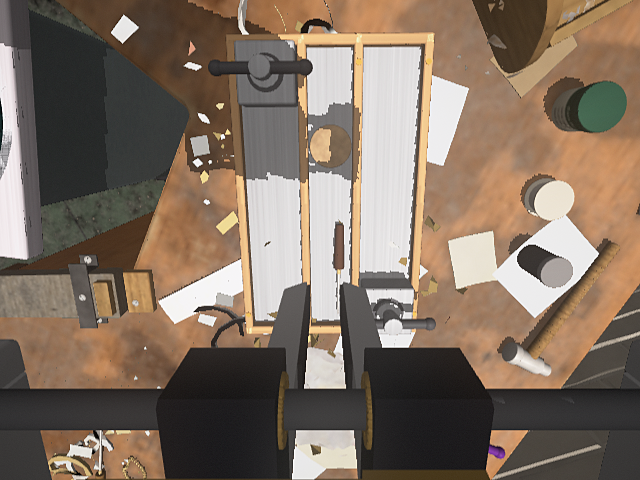

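The nuts are at opposite ends with their bars across the tracks, and cork and scriber look unmoved. The near bar's balls are at (215,67) and (305,67), and the far nut is at about (390,310). I'll check the numbers and take a scene crop of the collars.

```bash
python3 - <<'E'
from h import *
import json;c=json.load(open('w1.json'))
yaw=.139;C=np.array([.4848,-.0366]);y=np.array([-np.sin(yaw),np.cos(yaw)])
for n,u in[('near inner edge',(268,104)),('far inner edge',(387,288))]:print(n,(cast(c,u,.046)[:2]-C)@y)
a,b=cast(c,(215,67),.072),cast(c,(305,67),.072);d=b-a;print('near bar ang',np.arctan2(d[1],d[0]),np.linalg.norm(d))
robot.move_linear([.482,-.055,.36],.2)
s,f=snap("scene","s1");P=proj(s,[np.append(C+u*np.array([np.cos(yaw),np.sin(yaw)])+v*y,.05) for u,v in[(-.06,.118),(.06,-.118)]]);print(P)
o=[cv2.resize(f[int(q[1])-40:int(q[1])+40,int(q[0])-40:int(q[0])+40],(400,400),interpolation=cv2.INTER_CUBIC) for q in P]
cv2.imwrite('pics/s1c.png',np.hstack(o)[:,:,::-1])
E
```

```text
near inner edge 0.09084636084689139
far inner edge -0.08995021379591822
near bar ang 0.13902831355665715 0.07484712788477928
[[356.93275163 297.53616455]
 [310.92792307 198.69496001]]
```

View pics/s1c.png

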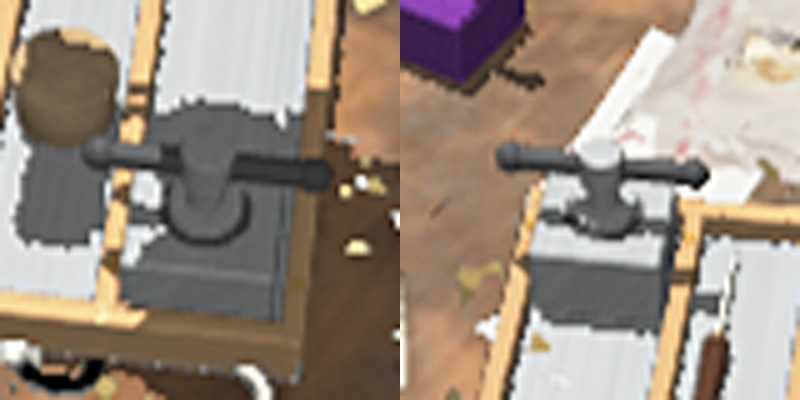

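Both nuts are at their walls (inner edges at ±90 mm, so centres at about ±117.5 mm). The collars look flush, with no gap in the crop.

```bash
python3 -c "
from h import *
st();robot.sign_off()"
```

```text
t30.1 F [ 0.2  0.1 -0.5] M [-0.13  0.02  0.01] p [ 0.4814 -0.0546  0.3584] op 0.0151 q7 0.26
the job is handed in; nothing more can be done
```

Both screws are home and both nuts are at their end walls; I handed the job in at 30.1 s of the 72 s allowed, with the arm clear.

- **Near screw:** turning it clockwise pushed the gripper up (Fz +28 N), so it is left-hand. I ran it down anticlockwise about 1.7 rad to the hard stop and pushed its nut to the left end.
- **Far screw:** turning it clockwise pulled the gripper down (Fz −9 N), so it is right-hand. I ran it down clockwise about 1.7–1.8 rad to the hard stop and pushed its nut to the right end.

**Last checks:**
- **Nut positions:** the wrist picture puts the nut centres at about +118 and −117 mm along the tray. The force stops on the pushes gave +115.5 and −116.5 mm. The two agree to about 2 mm, and all are within the ±112 mm limit.
- **Screws home:** the stop moments were −0.31 and +0.23 N m. The near bar's measured angle matches the turn, and the collars look flush in the scene crop. I did not measure the collar gap directly.
- **Other things:** the cork, scriber and the things behind the tray look unmoved by eye; I did not measure them.
- **Threshold misses:** while testing the near screw's hand, the 15 N threshold did not trip within its short steps, and vertical force reached about 33 N at the fingers. No check failed.

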